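# Candle a goose egg on the hinged chute

### The arm

A 6-joint arm with a two-finger parallel gripper is mounted at the origin on the work surface. World frame = base frame: x ahead of the robot, y to its left, z up, the work surface at z = 0. Lengths are in m, angles in rad, forces in N, time in s.
With the tool pointing down it reaches from about 0.275 to 0.875 m from the base axis. Payload 12.5 kg.
Tool frame: the origin (TCP) lies on the centre line of the jaws, within the pads' length; the fingertips stand r.finger_overhang ahead of it and the grasp point (between the pads) lies 3 mm ahead of it (r.finger_overhang is the distance from the TCP to the fingertips, in m); z points along the fingers, y is the line along which they close (so a half turn about z gives the same grasp; the last joint's range is limited). The gripper opens to 85 mm and grips with 20 to 120 N. Pads are 22 mm wide; open, the fingers measure 114 mm over their backs; the gripper's body (76 mm by 85 mm) begins 54 mm behind the grasp point. The pads swing forward as they close: fully open they stand 13 mm farther back than shut.
Start: joints at [1.06, 0.351, 1.652, -0, 1.139, -0.085], TCP at [0.227, 0.501, 0.253] pointing down, gripper open.
Joint ranges: [-2.75, 2.75], [-0.79, 2.1], [0.01, 2.65], [-1.57, 4.71], [0.07, 3.14], [-2.87, 2.87]. Speed limits (rad/s): [2.22, 2.22, 2.79, 3.14, 3.14, 3.14].

### API

Orientations are given as a unit quaternion [x, y, z, w].
In Python, from cell import r, optics gives the robot as it stands. The module is installed in compiled form; this text tells all that it offers. Calls block until the motion is done:
- r.move_to(position, orientation): joint-space move of the TCP to a pose.
- r.move_linear(position, rot=None, vel=0.15): straight line of the TCP; rot=None keeps the orientation; vel is the mean speed in m/s.
- r.set_joints(angles): joint-space move.
- r.set_gripper(opening, squeeze=None): opening from 0.0 (shut) to 1.0 (fully open); squeeze is the grip in N (None keeps the last); returns when the fingers have stopped.
- r.sleep(seconds).
- r.inverse_kinematics(position, orientation): joint angles nearest the present ones, or None.
- optics.get_image(name): name is "scene" or "top" or "wrist"; returns a dict with "pixels" (400x640x3 uint8, red, green, blue), "depth" (400x640 float32, m along the optical axis (not along the pixel's ray), 0 where there is no reading), "fx", "fy", "cx", "cy" (pixels), "camera_from_world" (4x4, takes a point from world to camera coordinates); the wrist camera has in their place "mount" (4x4, takes a point from camera to tool coordinates, whose origin is the TCP and whose axes are the flange's). Camera axes: x right, y down, z forward; pixel columns grow to the right and rows downward; lengths in m; the calibration is good to about 2 mm. A picture is of the moment at which its call begins: read the wrist's pose just before it.
A pose or a line that the arm cannot do raises r.PlanningError and nothing moves.
- r.hand_in(): hands the job in; it is judged then, once.
Readings, each from a call of its own:
- r.current_t(): time.
- r.current_q(): joint angles.
- r.current_qvel(): joint speeds.
- r.current_effort(): joint torques, N m.
- r.current_tool_pos(): TCP position.
- r.current_ee_rot(): TCP orientation.
- r.current_contact_force(): force on the tool from outside, world axes, zero at the start.
- r.current_torque(): the same for the moment, N m.
- r.current_opening(): opening from 0.0 (shut) to 1.0 (fully open).
- r.current_finger_force(): force on a finger pad.
Only numpy, scipy, OpenCV 4.12 (cv2) and the standard library are available. Lean on these libraries where they do the work, as an engineer would, in place of code of your own. Each camera call takes 0.05 s, during which the arm holds its last target. There are 200 camera calls.

### The job

Candle the goose egg: raise the hinged chute by its springy lift bar so that the egg rolls from the lower pad onto the clear floor over the lamp, and keep it at rest there, centred over the lamp's round window, for five full seconds. Then let it roll on past the hinge into the nest until it lies against the nest's pad, and lower the chute gently all the way back onto its rest block and let go of the bar. Move the egg only by tilting the chute, never touch it, never let it roll faster than 0.4 m/s, and leave the other things on the table alone.

Things in the scene. Friction and masses are not known exactly. Their poses are not given: they have to be found in the camera images.
- stand: Fixed wooden egg-candling stand, base board 150 x 600 x 18 mm lying on the table. Origin: on the table, at mid-width. It is level and differs only in place and yaw. Its y axis runs along the chute, from the handle bar (y = -292 mm) to the hinge (y = +170) and on into the nest (pad at y = +259); x points across, z up. Wooden hinge cheeks at x = +-66 mm reach 143 mm high.
- hinge (a point): On the chute's hinge axis at mid-width, at the height of the chute's floor: 120 mm above the table. The axis is level and lies along the stand's x; this point has the stand's axes. The floor runs on over the hinge into the nest without a step (3 mm gap).
- chute (a joint): Tilt of the chute, rad. 0: lies on its rest block, sloping 0.12 down to the bar. 0.12: floor level. 0.30: upper stop, sloping 0.18 down to the nest. Raising the bar increases it; let go, it falls to 0. Chute 0.8 kg (+-30 %), mass centre 210 mm from the hinge. Clear floor 100 mm wide between 22 mm sides, 360 mm from hinge to the low-end pad.
- bar_mid (a point): Middle of the lift bar: round steel, 14 mm thick, 105 mm long, parallel to the hinge axis, on two springy strips beyond the chute's low end. Unloaded it is 460 mm from the hinge along the floor, 45 mm above the floor plane (109 mm above the table at rest). Carrying the chute, the strips bend: 170 N/m at the bar, about 20 mm. Pinched from above across its length, it turns in the pads.
- egg: Goose egg, 86 mm long, 58 mm thick, 0.15 kg (+-30 %), lying across the chute. Origin at its middle, 29 mm above the floor it rolls on. At the start it rests against the low-end pad, 331 mm from the hinge. It rolls like a solid ball: on a slope of a rad it gains 7.0 x (a - c) m/s each second and stops on slopes below c; c is its rolling resistance, about 0.017 rad.
- nest_rest (a point): Where the middle of the egg is when it lies against the nest's pad: 60 mm past the hinge, 146 mm above the table. The nest is a fixed aluminium trough, 96 mm wide inside, its floor sloping 0.05 rad down from the hinge to a black rubber pad that closes it, so the egg stays there.
- lamp: Candling lamp under the chute: black upright cylinder 56 mm wide with a cream round window on top, on a steel cross bar whose two black thumb screws stick out at the sides of the base board. Fixed during the job; its place along the chute differs each time (60 to 180 mm from the hinge). Origin: centre of its underside, 18 mm above the table.
- lamp_window (a point): Centre of the lamp's round window, 40 mm across, at mid-width of the chute, 64 mm above the table, seen through the clear floor. The egg is candled while its middle is above this window.
- mug: Bystander: blue mug, 80 mm wide, 90 mm high, upright. Origin: centre of its underside.
- brush: Bystander: egg brush 190 mm long, lying. Origin: near its middle, underside.
- soap: Bystander: bottle 64 mm wide, 190 mm high, upright. Origin: centre of its underside.
- jar: Bystander: glass jar 72 mm wide, 100 mm high, upright. Origin: centre of its underside.
- bowl: Bystander: steel bowl 150 mm wide, 60 mm high. Origin: centre of its underside.
Mind the look-alikes: they are no part of the job. What is shaped like the egg but red is not meant.

How it is judged:
On the way:
1. the egg lies still over the lamp's window for five seconds (horizontal distance between egg and lamp_window below 0.018 m and linear speed of egg below 0.04 m/s), for 5 s.
At the end, for the whole second after the job is handed in: the egg lies in the nest within 15 mm of touching its pad, still (under 0.02 m/s), and the chute is down on its rest block (joint under 0.015 rad) (y of egg in the frame of stand above 0.215 m and height (world z) of egg above 0.13 m and linear speed of egg below 0.02 m/s and value of joint chute below 0.015 rad).
It fails at once if the robot touches the egg (contact force between any of the fingers, the arm and egg above 0.2 N).
It fails at once if the egg rolls faster than 0.4 m/s (linear speed of egg above 0.4 m/s).
It fails at once if the egg falls off the chute (height (world z) of egg below 0.085 m).
It fails at once if the chute is dropped (falls faster than 0.8 rad/s) (velocity of joint chute below -0.8 rad/s).
It fails at once if a bystander is pushed more than 30 mm (distance of any of mug, brush, soap, jar, bowl from where it was at the start of the episode above 0.03 m).
It also fails if it takes over 67 s, if anything falls off the work surface, if the arm or the gripper's body presses on something with over 40 N, if the wrist force passes 120 N, or if a joint passes its speed limit or range.

## Working session

There is one attempt and no reset: what is moved stays moved. The work goes in short steps, each a Python script; the robot and the scene stay as the last script left them, time stands still between calls to the robot, and variables do not carry over. Pictures are saved under pics/ and viewed, at most 10 in all, crops included, and the job is handed in when it is done.

```bash
mkdir -p pics; ls; cat > h.py <<'E'
import numpy as np, cv2
from cell import r, optics
def ray(im,u,v):
    T=np.linalg.inv(im["camera_from_world"]); d=T[:3,:3]@np.array([(u-im["cx"])/im["fx"],(v-im["cy"])/im["fy"],1]); return T[:3,3],d
def onplane(im,u,v,z):
    o,d=ray(im,u,v); return o+d*(z-o[2])/d[2]
def pt(im,u,v):
    o,d=ray(im,u,v); return o+d*im["depth"][int(v),int(u)]
def proj(im,p):
    c=im["camera_from_world"]@np.append(p,1); return np.array([im["fx"]*c[0]/c[2]+im["cx"],im["fy"]*c[1]/c[2]+im["cy"]])
E
python3 - <<'E'
from h import *
print(r.current_t(), r.finger_overhang, r.current_ee_rot())
for n in("scene","top"):
    im=optics.get_image(n); np.savez(n+".npz",**im)
    cv2.imwrite(f"pics/{n}0.png",im["pixels"][:,:,::-1]); print(n,im["fx"],np.linalg.inv(im["camera_from_world"]).round(3).tolist())
E
```

```text
pics
0.0 0.022 [ 2.11292177e-01  9.77422764e-01 -5.70964482e-04 -1.73682746e-04]
scene 433.91296938460397 [[-0.539, 0.522, -0.661, 1.378], [0.842, 0.354, -0.407, 0.558], [0.021, -0.776, -0.63, 0.891], [0.0, 0.0, 0.0, 1.0]]
top 408.0575192001176 [[-0.008, -0.997, 0.076, 0.452], [-1.0, 0.007, -0.008, 0.064], [0.008, -0.076, -0.997, 1.393], [0.0, 0.0, 0.0, 1.0]]
```

View pics/scene0.png

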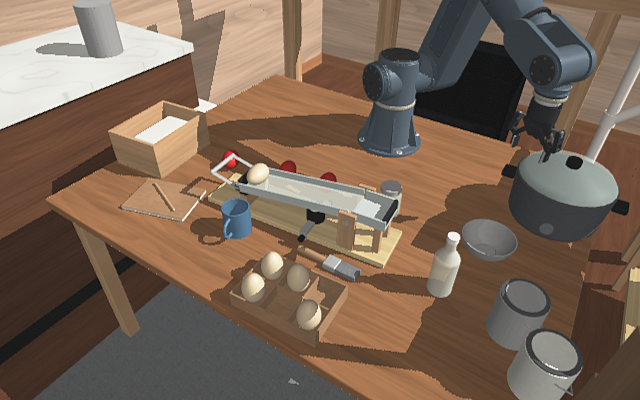

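View pics/top0.png

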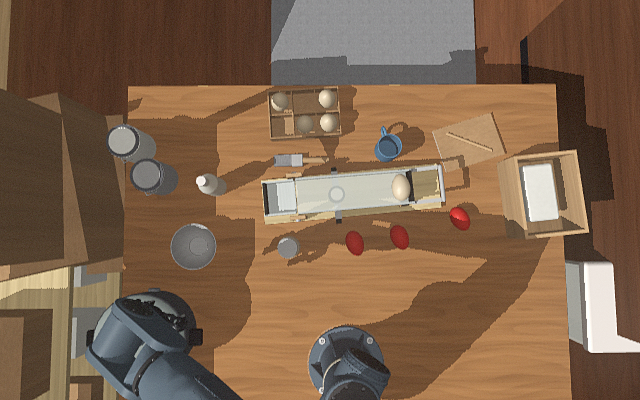

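The egg in the chute is at scene (258,174) and top (401,187), with the nest at the left end around top (280,195). Look-alikes are the boxed cream eggs at top (280,100), (328,98), (328,122) and (305,124), and the red eggs at (355,243), (400,237) and (460,218). I choose the cream egg lying in the chute. The lamp window is near top (337,194), with its screws at (335,172) and (338,219). Next is a close crop.

```bash
python3 - <<'E'
import cv2
a=cv2.imread("pics/top0.png")[150:235,250:480]; b=cv2.imread("pics/scene0.png")[140:270,200:410]
a=cv2.resize(a,None,fx=3.4,fy=3.4,interpolation=cv2.INTER_CUBIC); b=cv2.resize(b,(485,300),interpolation=cv2.INTER_CUBIC)
import numpy as np
c=np.zeros((a.shape[0]+300,a.shape[1],3),'u1'); c[:a.shape[0]]=a; c[a.shape[0]:,:485]=b; cv2.imwrite("pics/crop0.png",c); print(c.shape)
E
```

```text
(589, 782, 3)
```

View pics/crop0.png

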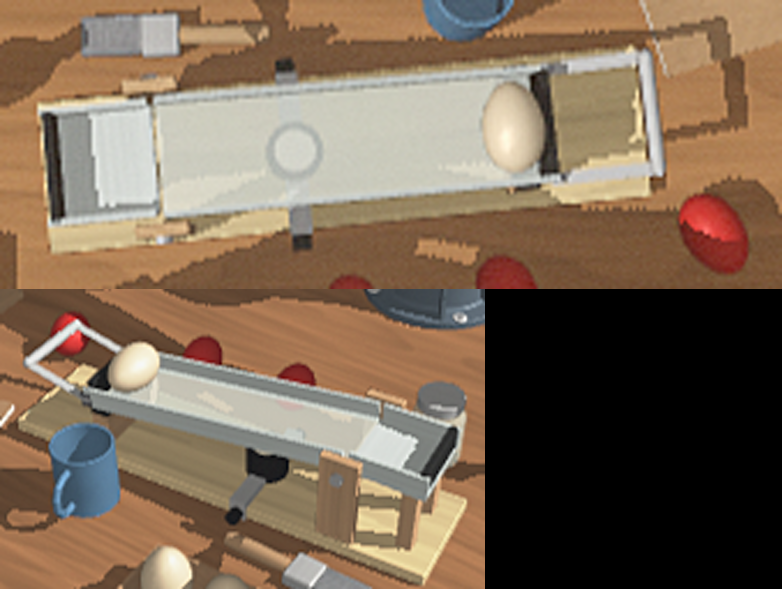

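The crop confirms the cream egg lying across the chute against the black pad, at top (401,187). The bar is at the right end around (442,183), the hinge gap around (296.6,196.3) and the lamp window around (336.5,194). Next I turn these into positions.

```bash
cat >> h.py <<'E'
def load(n): return dict(np.load(""+n+".npz"))
def eggpix(im, box):
    u0,v0,u1,v1=box; hsv=cv2.cvtColor(im["pixels"][v0:v1,u0:u1],cv2.COLOR_RGB2HSV)
    m=cv2.inRange(hsv,(8,50,110),(24,150,255)); m=cv2.morphologyEx(m,cv2.MORPH_OPEN,np.ones((3,3)))
    n,l,s,c=cv2.connectedComponentsWithStats(m)
    return [(s[i].tolist(),(c[i]+[u0,v0]).round(1).tolist()) for i in range(1,n) if s[i][4]>40]
E
python3 - <<'E'
from h import *
t=load("top"); s=load("scene")
f=lambda x,y:(250+x/3.4-.35,150+y/3.4-.35)
P=lambda x,y,z:onplane(t,*f(x,y),z)
g0=P(156,100,.12);g1=P(160,217,.12); b0=P(645,52,.116);b1=P(658,175,.116)
h=(g0+g1)/2;b=(b0+b1)/2;d=(h-b)[:2];print("h",h,"b",b,"dist",np.linalg.norm(d))
print("yaw ax from h-b",np.arctan2(d[1],d[0]), "perp gap",np.arctan2(*(g1-g0)[:2][::-1]),"perp bar",np.arctan2(*(b1-b0)[:2][::-1]))
y=d/np.linalg.norm(d)
# side rails top edges (z: rest slope) outer: near low end and near hinge
w=P(294,150,.064); e=P(514,127,.115); pad=P(57,165,.135)
for n,p in(("win",w),("egg",e),("pad",pad),("screws",(P(286,70,.03)+P(302,241,.03))/2)): q=(p-h)[:2]; print(n,p,"along",q@y,"across",q@[y[1],-y[0]])
print(eggpix(t,(380,165,425,210)),eggpix(s,(235,150,290,200)))
a=t["pixels"]; print(a[187,395:408].tolist())
for q in (h,b,w,e): print(proj(s,q).round(1))
E
```

```text
h [0.54961234 0.15493838 0.12      ] b [ 0.58843063 -0.30237364  0.116     ] dist 0.45895657686367775
yaw ax from h-b 1.655476922863029 perp gap -3.1094692394982513 perp bar -3.065390547035197
win [0.56094565 0.02821206 0.064     ] along -0.12723079080321037 across 0.0005742549180100683
egg [ 0.57667527 -0.17458061  0.115     ] along -0.3306272026960627 across -0.0009045705997031163
pad [0.5430501  0.24556032 0.135     ] along 0.09085224973623497 across 0.0011260248950574175
screws [0.55867715 0.02737845 0.03      ] along -0.12786954343235654 across -0.00175662225143267
[([0, 0, 29, 6, 121], [392.2, 167.2]), ([32, 6, 13, 30, 339], [418.6, 184.9]), ([12, 9, 18, 26, 277], [401.5, 185.6]), ([0, 39, 45, 6, 207], [404.3, 207.1])] [([22, 0, 33, 14, 310], [276.1, 154.9]), ([12, 13, 19, 21, 184], [254.0, 175.3]), ([0, 22, 7, 10, 49], [237.3, 176.2]), ([0, 41, 19, 9, 81], [242.9, 195.9])]
[[239, 222, 191], [240, 222, 194], [242, 225, 196], [249, 233, 206], [247, 230, 203], [244, 228, 202], [234, 216, 188], [228, 210, 184], [218, 201, 173], [214, 196, 168], [201, 184, 156], [187, 170, 143], [173, 157, 132]]
[356.5 205.5]
[223.  160.4]
[315.7 206.5]
[257.2 172.3]
```

```bash
cat >> h.py <<'E'
from scipy.spatial.transform import Rotation as R
HG=np.array([.5496,.1549]); YD=np.array([np.cos(1.6555),np.sin(1.6555)]); XD=np.array([YD[1],-YD[0]])
SW=0.1272
def quat(flip):
    y=np.append(YD*flip,0); z=np.array([0,0,-1.]); return R.from_matrix(np.c_[np.cross(y,z),y,z]).as_quat()
def bar(th,defl=.021):   # bar centre (world) at tilt th; defl = strips' bend
    p=.12-th; n=.045-defl; s=.460*np.cos(p)+n*np.sin(p); return np.append(HG-YD*s, .12-.46*np.sin(p)+n*np.cos(p))
def egg(im=None):        # distance from hinge along chute (+ towards bar), height, count
    im=im or optics.get_image("top"); v,u=np.mgrid[150:240,240:440]; d=im["depth"][150:240,240:440]
    T=np.linalg.inv(im["camera_from_world"])
    c=np.stack([(u-im["cx"])/im["fx"]*d,(v-im["cy"])/im["fy"]*d,d],-1)@T[:3,:3].T+T[:3,3]
    q=c[...,:2]-HG; s=-(q@YD); x=q@XD
    m=(abs(x)<.034)&(s<.352)&(s>-.085)&(c[...,2]>.130)&(c[...,2]<.19)&(d>0)
    if m.sum()<15: return np.nan,np.nan,int(m.sum())
    top=np.percentile(c[...,2][m],95); m&=c[...,2]>top-.02
    return (s[m].min()+s[m].max())/2, top, int(m.sum())
E
python3 - <<'E'
from h import *
print(egg(load("top")))
q0=r.current_q(); p=bar(0,0); print(p)
for f in(1,-1):
    print(f,r.inverse_kinematics([p[0],p[1],.26],quat(f)))
E
```

```text
(np.float64(0.330639809565337), np.float64(0.13975930583059384), 194)
[ 0.588693   -0.30552237  0.10960877]
1 [-5.48886021e-01  5.53713351e-01  1.32207460e+00 -4.44089210e-16
  1.26580471e+00 -2.20438602e+00]
-1 [-5.48886021e-01  5.53713351e-01  1.32207460e+00 -4.44089210e-16
  1.26580471e+00  9.37206633e-01]
```

```bash
python3 - <<'E'
from h import *
p=bar(0,0); q=quat(-1)
r.move_to([p[0],p[1],.26],q); r.set_gripper(.6)
print(r.current_t(),r.current_tool_pos(),r.current_contact_force(),r.current_opening())
tp,tr=r.current_tool_pos(),r.current_ee_rot()
w=optics.get_image("wrist"); np.savez("wrist.npz",tp=tp,tr=tr,**w)
t=optics.get_image("top"); print(egg(t))
T=np.eye(4); T[:3,:3]=R.from_quat(tr).as_matrix(); T[:3,3]=tp; w["camera_from_world"]=np.linalg.inv(T@w["mount"])
print(proj(w,p),proj(w,p+np.append(XD*.05,0)),proj(w,p-np.append(XD*.05,0)))
cv2.imwrite("pics/w1.png",np.hstack([w["pixels"],t["pixels"][:,240:500]])[:,:,::-1][:, :800])
E
```

```text
3.6333 [ 0.58871127 -0.30547284  0.2600003 ] [ 2.62307064e-04 -9.90946454e-01 -8.11153317e-01] 0.6003178062249105
(np.float64(0.3290931393955515), np.float64(0.1403456429443137), 187)
[316.56443329 190.74212907] [316.6189639  125.81701978] [316.51537441 249.1525069 ]
```

View pics/w1.png

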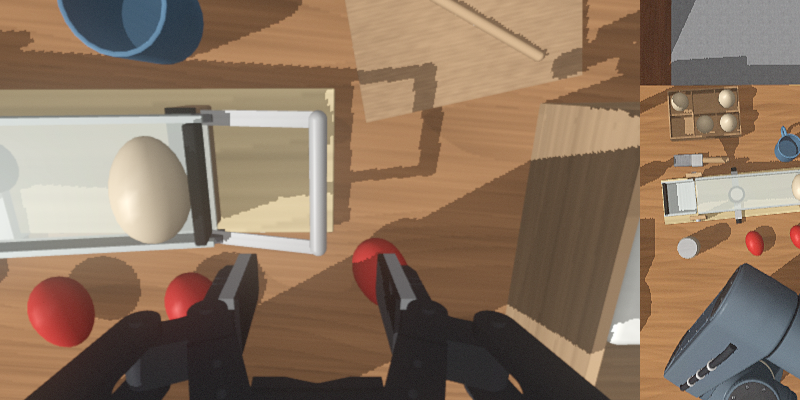

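The wrist view shows the bar at (318,182), with its ends at (317,112) and (318,253). My estimate projects to (317,191), so they agree within about 3 mm. Next I descend, pinch and find the liftoff by force.

```bash
cat >> h.py <<'E'
def tcp(th,D): p=bar(th,-D); p[2]+=.003; return p
def F(n=4):
    f=[]
    for _ in range(n): f.append(r.current_contact_force()); r.sleep(.02)
    return np.mean(f,0)
E
python3 - <<'E'
from h import *
r.move_linear(tcp(0,0)+[0,0,.03],vel=.12); f0=F()
r.move_linear(tcp(0,0),vel=.06); f1=F(); r.set_gripper(0,25); np.save("f0.npy",f0)
print(r.current_t(),f0,f1,F(),r.current_opening(),r.current_finger_force())
for D in(.005,.010,.015,.018,.021,.024,.027,.030,.035):
    r.move_linear(tcp(0,D),vel=.03); r.sleep(.1); print(D,round(r.current_t(),2),(F()-f0).round(2),r.current_tool_pos()[2].round(4))
print(egg(),r.current_t())
E
```

```text
6.0667 [-0.42090111 -0.05855715  0.16197109] [-0.16969005  0.10641185  0.37317549] [ 0.0861015  -4.92032974  1.89797458] 0.15289392088950532 24.853006303310394
0.005 6.55 [ 2.65  5.39 -3.84] 0.1172
0.01 7.03 [ 3.29  6.81 -4.75] 0.1218
0.015 7.52 [ 2.76  7.84 -4.83] 0.1268
0.018 7.93 [ 3.19  8.18 -4.87] 0.1297
0.021 8.35 [ 3.11  9.29 -5.09] 0.1326
0.024 8.77 [ 3.35  8.86 -5.06] 0.1356
0.027 9.18 [ 3.37 10.45 -4.87] 0.1385
0.03 9.6 [ 3.03 11.15 -5.2 ] 0.1414
0.035 10.08 [ 3.02 13.09 -5.6 ] 0.1462
(np.float64(0.3270699306693656), np.float64(0.16549474889538435), 317) 10.2
```

```bash
python3 - <<'E'
from h import *
s=optics.get_image("scene"); t=optics.get_image("top"); print(egg(t),r.current_t())
a=cv2.resize(s["pixels"][110:260,180:420],(640,400),interpolation=cv2.INTER_CUBIC)
b=cv2.resize(t["pixels"][150:230,250:460],(525,200),interpolation=cv2.INTER_CUBIC)
c=np.zeros((600,640,3),'u1'); c[:400]=a; c[400:,:525]=b
cv2.imwrite("pics/lift1.png",c[:,:,::-1])
for f in ("top",):
    o=load(f)
E
```

```text
(np.float64(0.3273536872013022), np.float64(0.16485689485624133), 319) 10.3
```

View pics/lift1.png

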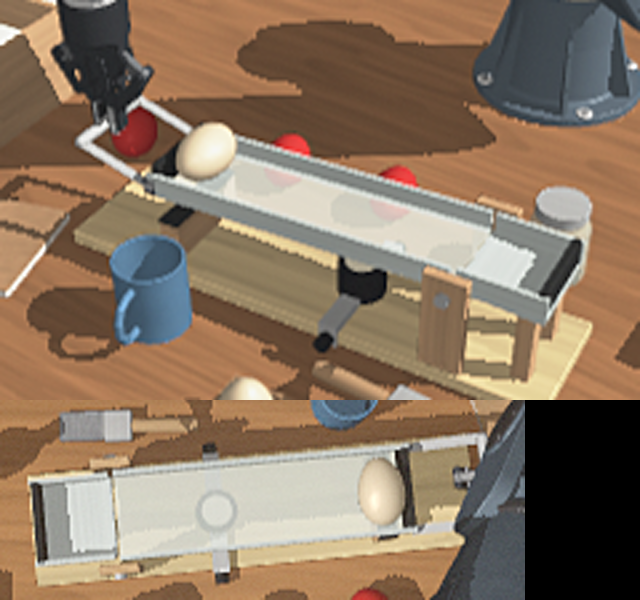

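The scene crop shows the chute lifted clear of its block and the egg still at the low pad. The grip on the bar is good. Next I measure tilt from the depth of the floor and relieve the sideways pull.

```bash
cat >> h.py <<'E'
def cloud(im):
    v,u=np.mgrid[150:240,240:440]; d=im["depth"][150:240,240:440]; T=np.linalg.inv(im["camera_from_world"])
    c=np.stack([(u-im["cx"])/im["fx"]*d,(v-im["cy"])/im["fy"]*d,d],-1)@T[:3,:3].T+T[:3,3]
    q=c[...,:2]-HG; return -(q@YD),q@XD,c[...,2]
def tilt(im,se):
    s,x,z=cloud(im); m=(abs(x)<.042)&(s>.02)&(s<.33)&(abs(s-se)>.045)&(abs(z-.12)<.06)
    if m.sum()<50: return np.nan,int(m.sum())
    k=np.polyfit(s[m],z[m],1); m&=abs(np.polyval(k,s)-z)<.006; k=np.polyfit(s[m],z[m],1); return .12+k[0],k[1],int(m.sum())
E
python3 - <<'E'
from h import *
o=load("top"); print("rest",tilt(o,.331)); s,x,z=cloud(o)
m=(abs(x)<.03); print([(a,np.median(z[m&(abs(s-a)<.01)]).round(4)) for a in(.02,.06,.1,.13,.16,.2,.24,.28,-.03)])
t=optics.get_image("top"); print("now",tilt(t,.331)); f0=np.load("f0.npy")
p=r.current_tool_pos(); print(p, bar(0,0),r.current_torque())
for d in(.003,.006,.009):
    r.move_linear(p+np.append(YD*d,0),vel=.03); r.sleep(.1); print(d,(F()-f0).round(2),r.current_torque().round(2),tilt(optics.get_image("top"),.331),r.current_t())
E
```

```text
rest (np.float64(-0.0013779724546577748), np.float64(0.12016490952617111), 2144)
[(0.02, np.float64(0.1179)), (0.06, np.float64(0.1124)), (0.1, np.float64(0.1082)), (0.13, np.float64(0.1046)), (0.16, np.float64(0.1003)), (0.2, np.float64(0.096)), (0.24, np.float64(0.091)), (0.28, np.float64(0.0863)), (-0.03, np.float64(0.1187))]
now (np.float64(0.07681016017845282), np.float64(0.1203013311261035), 2189)
[ 0.58883668 -0.3073747   0.14621639] [ 0.588693   -0.30552237  0.10960877] [ 1.79481029 -0.44736162  0.03657381]
0.003 [ 2.85  6.24 -5.31] [ 0.78 -0.44  0.05] (np.float64(0.048532559034114214), np.float64(0.12034126745475686), 2179) 10.9
0.006 [ 2.92  2.6  -5.56] [ 0.21 -0.43  0.04] (np.float64(0.03901392535019227), np.float64(0.12020934498954843), 2161) 11.3667
0.009 [ 2.79 -1.03 -4.42] [-0.32 -0.35  0.01] (np.float64(0.026121056586392993), np.float64(0.12014118843914377), 2162) 11.8333
```

Tilt is now measured to about 1 mrad, and the sideways pull is gone at a 9 mm offset. Next is closed-loop rolling and holding over the window.

```bash
cat >> h.py <<'E'
def eggs(im):
    s,x,z=cloud(im); m=(abs(x)<.034)&(s<.352)&(s>-.085)&(z>.130)&(z<.19)
    if m.sum()<15: return np.nan
    m&=z>np.percentile(z[m],95)-.02; return s[m].mean()
class Ctl:
    def __init__(self):
        self.th=tilt(optics.get_image("top"),eggs(optics.get_image("top")))[0]; self.cmd=self.th
        self.off=r.current_tool_pos()-bar(self.th,-.025); self.h=[]
    def go(self,th,vel=.04): self.cmd=th; r.move_linear(bar(th,-.025)+self.off,vel=vel)
    def see(self):
        t=r.current_t(); im=optics.get_image("top"); s=eggs(im); self.th=tilt(im,s)[0]; self.h.append((t,s)); k=np.array([a for a in self.h[-6:] if t-a[0]<.5])
        v=-np.polyfit(k[:,0],k[:,1],1)[0] if len(k)>1 else 0.
        return t,s,v     # v>0: towards nest
    def servo(self,slope,g=.7):   # slope>0: down towards nest
        d=np.clip(g*(.12+slope-self.th),-.03,.03)
        if abs(d)>.0012: self.go(self.cmd+d)
        else: r.sleep(.1)
E
cat > p1.py <<'E'
from h import *
C=Ctl(); f0=np.load("f0.npy"); print("th",C.th,"off",C.off)
C.go(C.th+.045); C.see(); print(C.th,(F()-f0).round(1)); C.go(C.cmd+(.115-C.th)); C.see()
print(C.th,(F()-f0).round(1),r.current_t())
bump=0; t0=None; n=0
while True:
    t,s,v=C.see(); e=s-SW
    if not np.isfinite(s+C.th): print("lost",s,C.th); break
    n+=1; print(f"{t:.2f} s{s:.4f} v{v:+.3f} th{C.th:.4f} cmd{C.cmd:.4f} b{bump:.3f}")
    still=abs(v)<.012
    if abs(e)<.009 and still: t0=t0 or t
    elif abs(e)>.014 or abs(v)>.03: t0=None
    if t0 and t-t0>6: print("HELD"); break
    if t>48 or n>110: break
    if abs(e)<.009 and abs(v)<.03: C.servo(0); bump=0; continue
    vd=np.clip(.7*e,-.07,.07)
    if still: bump+=.0015
    else: bump=max(0,bump-.003)
    sl=(vd-v)/(7*.7)+.015*np.sign(v if abs(v)>.02 else vd)+bump*np.sign(vd)
    if abs(v)>.2: sl=-.04*np.sign(v)
    C.servo(np.clip(sl,-.035,.035))
np.save("ctl.npy",np.r_[C.cmd,C.off])
E
python3 p1.py
```

```text
th 0.024891608360451928 off [-0.00084286  0.00944541  0.00024593]
0.06865380328345243 [ 3.4 -1.9 -5.5]
0.11433527452955422 [ 2.4 -2.6 -4.7] 13.5333
13.53 s0.3266 v+0.003 th0.1130 cmd0.1162 b0.000
14.03 s0.3240 v+0.000 th0.1394 cmd0.1422 b0.002
14.34 s0.3174 v+0.021 th0.1475 cmd0.1513 b0.003
14.64 s0.3053 v+0.040 th0.1459 cmd0.1495 b0.000
14.94 s0.2898 v+0.052 th0.1419 cmd0.1461 b0.000
15.24 s0.2722 v+0.058 th0.1399 cmd0.1438 b0.000
15.54 s0.2549 v+0.058 th0.1381 cmd0.1421 b0.000
15.69 s0.2467 v+0.057 th0.1374 cmd0.1421 b0.000
15.84 s0.2385 v+0.055 th0.1387 cmd0.1421 b0.000
15.99 s0.2301 v+0.055 th0.1383 cmd0.1421 b0.000
16.14 s0.2224 v+0.054 th0.1372 cmd0.1421 b0.000
16.29 s0.2146 v+0.053 th0.1394 cmd0.1421 b0.000
16.59 s0.1990 v+0.052 th0.1381 cmd0.1402 b0.000
16.89 s0.1853 v+0.046 th0.1344 cmd0.1378 b0.000
17.04 s0.1792 v+0.044 th0.1335 cmd0.1378 b0.000
17.19 s0.1738 v+0.038 th0.1339 cmd0.1378 b0.000
17.34 s0.1689 v+0.036 th0.1342 cmd0.1378 b0.000
17.49 s0.1645 v+0.033 th0.1344 cmd0.1378 b0.000
17.64 s0.1604 v+0.030 th0.1341 cmd0.1378 b0.000
17.79 s0.1565 v+0.028 th0.1341 cmd0.1378
[... 1472 characters left out ...]
0.1200 cmd0.1232 b0.000
23.20 s0.1335 v-0.001 th0.1205 cmd0.1232 b0.000
23.35 s0.1335 v+0.000 th0.1198 cmd0.1232 b0.000
23.50 s0.1337 v+0.000 th0.1192 cmd0.1232 b0.000
23.65 s0.1338 v-0.001 th0.1201 cmd0.1232 b0.000
23.80 s0.1334 v+0.000 th0.1192 cmd0.1232 b0.000
23.95 s0.1335 v+0.001 th0.1198 cmd0.1232 b0.000
24.10 s0.1336 v+0.000 th0.1191 cmd0.1232 b0.000
24.25 s0.1333 v+0.000 th0.1210 cmd0.1232 b0.000
24.40 s0.1337 v-0.000 th0.1192 cmd0.1232 b0.000
24.55 s0.1336 v-0.000 th0.1197 cmd0.1232 b0.000
24.70 s0.1335 v-0.000 th0.1200 cmd0.1232 b0.000
24.85 s0.1335 v+0.001 th0.1207 cmd0.1232 b0.000
25.00 s0.1335 v+0.000 th0.1200 cmd0.1232 b0.000
25.15 s0.1335 v+0.000 th0.1193 cmd0.1232 b0.000
HELD
```

The egg was held for 6 s about 6 mm from the window centre. Next I let it roll into the nest.

```bash
cat > p2.py <<'E'
from h import *
C=Ctl(); a=np.load("ctl.npy"); C.cmd=a[0]; C.off=a[1:]
bump=0; n=0
while True:
    t,s,v=C.see(); n+=1; print(f"{t:.2f} s{s:.4f} v{v:+.3f} th{C.th:.4f}")
    if not np.isfinite(s+C.th) or n>60 or t>50: print("stop"); break
    if s<-.05: break
    if s<-.005: r.sleep(.15); continue
    bump=bump+.0015 if v<.012 else max(0,bump-.003)
    sl=(.08-v)/(7*.7)+.015+bump
    if v>.18: sl=-.03
    C.servo(np.clip(sl,-.035,.035))
r.sleep(.5); print(C.see())
np.save("ctl.npy",np.r_[C.cmd,C.off])
E
python3 p2.py
```

```text
25.30 s0.1333 v+0.000 th0.1197
25.77 s0.1292 v+0.009 th0.1456
26.07 s0.1188 v+0.035 th0.1482
26.37 s0.1030 v+0.053 th0.1429
26.67 s0.0837 v+0.064 th0.1434
26.97 s0.0627 v+0.070 th0.1378
27.12 s0.0531 v+0.068 th0.1396
27.42 s0.0334 v+0.065 th0.1380
27.57 s0.0239 v+0.065 th0.1375
27.72 s0.0150 v+0.062 th0.1382
27.87 s0.0060 v+0.061 th0.1381
28.02 s-0.0026 v+0.059 th0.1379
28.17 s-0.0126 v+0.061 th0.1382
28.37 s-0.0322 v+0.085 th0.1374
28.57 s-0.0585 v+0.115 th0.1393
(29.1167, np.float64(-0.05917576244250653), 0.0)
```

The egg is at rest against the nest pad. Next I lower the chute gently and relax the bar to near-zero force before letting go.

```bash
cat > p3.py <<'E'
from h import *
C=Ctl(); a=np.load("ctl.npy"); C.cmd=a[0]; C.off=a[1:]; f0=np.load("f0.npy")
for th in(.09,.05,.02,0): C.go(th,.05); print(th,tilt(optics.get_image("top"),-.06)[0],(F()-f0).round(1),r.current_t())
for i in range(14):
    f=F()-f0; T=tilt(optics.get_image("top"),-.06)[0]; p=r.current_tool_pos(); print(p.round(4),f.round(2),round(T,4),r.current_t())
    fy=f[:2]@YD
    dz=np.clip(f[2]*.8/170,-.006,.004) if T<.01 else -.005   # f z<0: bar pulls down -> go down
    dy=np.clip(fy*.0005,-.002,.002)
    if abs(f[2])<.6 and abs(fy)<1.5 and T<.01: break
    r.move_linear(p+np.append(YD*dy,dz),vel=.03); r.sleep(.05)
E
python3 p3.py
```

```text
0.09 0.08475310693897524 [ 0.8  2.3 -3.3] 30.0167
0.05 0.04652587651084612 [-0.1  2.7 -3.2] 30.6583
0.02 0.015931690622252928 [ 1.   3.8 -3.2] 31.2083
0 -0.0010355648514041443 [ 0.3 -0.8 -1.9] 31.6583
[ 0.5881 -0.2994  0.1349] [-0.04 -1.23 -1.71] -0.0001 31.775
[ 0.5884 -0.3014  0.1296] [-1.53 -7.02  2.09] -0.0003 32.2833
[ 0.5884 -0.3021  0.1331] [ 0.1   5.6  -3.68] 0.0091 32.8
[ 0.5885 -0.302   0.128 ] [-1.72 -8.25  2.52] -0.0007 33.3583
[ 0.5885 -0.3028  0.1314] [ 0.44  5.83 -3.09] 0.0083 33.8833
[ 0.5886 -0.3027  0.1262] [-2.31 -8.2   2.4 ] -0.0005 34.4417
[ 0.5886 -0.3034  0.1295] [ 0.45  6.58 -3.04] 0.0083 34.9667
[ 0.5887 -0.3033  0.1243] [-1.5  -8.36  2.52] -0.0004 35.5333
[ 0.5886 -0.304   0.1276] [ 0.33  6.78 -3.11] 0.0083 36.0583
[ 0.5887 -0.3039  0.1225] [-2.65 -8.28  3.11] -0.0015 36.625
[ 0.5887 -0.3044  0.1257] [-0.07  7.14 -3.16] 0.0068 37.15
[ 0.5888 -0.3045  0.1207] [-2.23 -8.85  2.42] -0.0014 37.725
[ 0.5887 -0.305   0.1239] [ 0.76  7.73 -3.39] 0.0074 38.2583
[ 0.5888 -0.305   0.1189] [-2.46 -8.62  2.72] -0.0006 38.825
```

```bash
cat > p4.py <<'E'
from h import *
f0=np.load("f0.npy")
r.move_linear(tcp(0,0)+[0,0,.001],vel=.03); print((F()-f0).round(2),tilt(optics.get_image("top"),-.06)[0])
for o in (.2,.3,.45,.6): r.set_gripper(o)
print((F()-f0).round(2),r.current_opening())
r.move_linear(r.current_tool_pos()+[0,0,.12],vel=.1); r.sleep(.3)
t=optics.get_image("top"); s=optics.get_image("scene"); e=eggs(t); print("egg",e,"tilt",tilt(t,e)[0],r.current_t())
cv2.imwrite("pics/end.png",cv2.resize(s["pixels"][90:330,160:480],(800,600))[:,:,::-1])
E
python3 p4.py
```

```text
[-1.79 -4.85  2.71] -7.255555086790877e-05
[ 0.47  0.19 -0.53] 0.6001949697017483
egg -0.058920284849909216 tilt -0.0009876069697854206 42.6833
```

View pics/end.png

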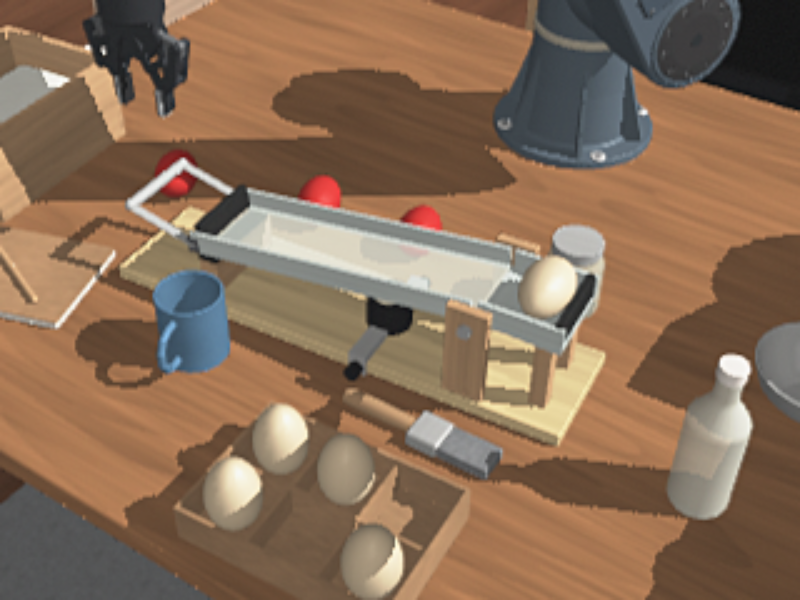

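The picture shows the egg in the nest against the black pad at crop (548,288). The chute is down, the bar is free at (160,185), and the mug, brush, soap, jar and bowl show no visible shift.

```bash
python3 -c "
from cell import r
print(r.hand_in())"
```

```text
the job is handed in; nothing more can be done
None
```

The job is handed in at about 43 s: the egg held still about 6 mm from the window's centre for 6 s, then rolled into the nest at no more than about 0.12 m/s and lies against its pad; the chute is back on its block and the bar released (the hand-in returned no verdict).

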